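Clamp the lens barrels side by side with the thumbwheel

ROBOT

A 6-joint arm with a two-finger parallel gripper is mounted at the origin on a cart in front of the work surface, level with it; the furniture and walls round the work are solid. World frame = base frame: x ahead of the robot, y to its left, z up, the work surface at z = 0. Lengths are in mm, angles in rad, forces in N, time in s.
With the tool pointing down it reaches from about 350 to 875 mm from the base axis. Payload 4.2 kg.
Tool frame: the origin (TCP) lies on the mounting face of the last link; the fingertips stand 173 mm ahead of it and the grasp point (between the pads) lies grip_point_offset ahead of it (grip_point_offset is the distance from the TCP to the grasp point, in mm); z points along the fingers, y is the line along which they close (so a half turn about z gives the same grasp; the last joint's range is limited). The gripper opens to 85 mm and grips with 20 to 120 N. Pads are 22 mm wide; open, the fingers measure 114 mm over their backs; the gripper's body (76 mm by 85 mm) begins 54 mm behind the grasp point. The pads swing forward as they close: fully open they stand 13 mm farther back than shut.
Start: joints at [1.471, 0.385, 0.008, 0, -1.194, -0.259], TCP at [219.436, 585.19, 404.712] pointing down, gripper open.
Joint ranges: [-3.14, 3.14], [-1.21, 2.06], [-1.07, 1.41], [-3.16, 2.05], [-2.99, -0.16], [-3.1, 3.1]. Speed limits (rad/s): [2.79, 2.79, 3.14, 3.14, 3.14, 3.14].

INTERFACE

Orientations are given as a unit quaternion [x, y, z, w].
In Python, from bench import read_state, get_image, job_done, recognise, place_of, grip_point_offset gives the robot as it stands. The module is installed in compiled form; this text tells all that it offers.
- The arm moves only by the tool carry_out, never from a script. Its arguments are lists of equal length, an entry for each row: "slide": the shift along the tool's x, y, z in m, a list of three; "roll": the turn about the tool's z in degrees; "claw": the finger opening in m, from 0 to 0.0854. A call has 1 to 8 rows; each row is the pose to reach, as a shift and turn from the pose commanded when the call began, along the tool's axes at that moment; what a row does not reach only later rows make up. A row lasts 1/8 s, in which the tool goes at most 62.5 mm and 10.7 degrees, less where a joint would pass 70% of its speed; a pose out of reach is approached as far as the arm can. A call with a gripper value outside its range is refused whole. The fingers move at their own pace and stop on an object; the grip force is fixed at half the most. Time passes only in rows, so rows that repeat a pose let the fingers close. It gives the time, the measured TCP pose, the force, the opening and the grip force at its end, in the units of the state.
- read_state(): the state, without advancing time (a new reading comes with each control period).
- get_image(name): name is "scene" or "top" or "wrist"; returns a dict with "img" (480x640x3 uint8, red, green, blue), "z_map" (480x640 float32, mm along the optical axis (not along the pixel's ray), 0 where there is no reading), "mtx" (3x3 intrinsics, pixels), "k1" (the pictures are not rectified: a ray, as slopes to the right and down, at radius r is drawn at 1 + k1 r^2 times it, then the intrinsics apply), "world_from_camera" (4x4, takes a point from camera to world coordinates); the wrist camera has in their place "T_tool_cam" (4x4, takes a point from camera to tool coordinates, whose origin is the TCP and whose axes are the flange's). Camera axes: x right, y up, looking along -z (the intrinsics and any distortion apply to the point x, -y, -z); pixel columns grow to the right and rows downward; lengths in mm; the calibration is good to about 2 mm. A picture is of the moment at which its call begins: read the wrist's pose just before it.
- job_done(): hands the job in; it is judged then, once.
Trained networks look in a picture, given as the dict that the camera call returned (one of the last four; its "shot" number tells which), for a name from the list of things; names that differ only in an ending like _2 or _b are one class to them, and where a whole thing is asked for, a point or a joint stands for the part that bears it (a point fixed in the world has none). Each returns a list of dicts, best first, with "conf" (0 to 1); they miss things now and then, are a little off and sometimes report something else, mostly with a low value. They report only what shows in the picture. A call takes as long as a camera call.
- recognise(picture, thing): "at" ([column, row] in pixels, amid what is visible of it).
- place_of(picture, thing): "at" ([column, row] in pixels: a listed point, or the origin of a listed thing).
The state is a dict: "clock": time; "joints": joint angles; "joint_vel": joint speeds; "joint_efforts": joint torques, N m; "position": TCP position; "ee_rot": TCP orientation; "contact_force": force on the tool from outside, world axes, zero at the start; "wrist_torque": the same for the moment, N m; "gripper_width": finger opening in mm; "grasp_force": force on a finger pad.
Only numpy, scipy, OpenCV 4.12 (cv2) and the standard library are available. Lean on these libraries where they do the work, as an engineer would, in place of code of your own. Each camera call takes 0.05 s, during which the arm holds its last target. There are 200 camera calls.

TASK

Get the lens barrels ready for inspection of their ends: roll the clamp's thumbwheel with a fingertip to open its jaws, lay every barrel that lies on the mat crosswise on the clamp's bed, side by side between the two jaws and centred on the bed, then roll the thumbwheel the other way until the jaws grip the whole row firmly. Move the jaw only with the wheel, never by pushing it, and leave the loupe and the oil bottle where they are.

Things in the scene. Friction and masses are not known exactly. Their poses are not given: they have to be found in the camera images.
- mat: thin grey rubber mat, fixed, under clamp and barrels, its top level with the bench; an upright rubber edge 8 mm thick and 9.5 mm high frames it and stops rolling barrels. Origin at its centre; inside the edge it measures 264 mm (x) by 535 mm (y). A barrel lying against the edge can be taken by the upper half of its end faces, with the fingertips above the edge
- clamp: bench clamp fixed to the bench (place and yaw vary). Origin on the bench, z up, y along the clamp from the fixed jaw (-y) to the wheel housing (+y). Foot plate 60 mm wide (x), 6 mm thick, y -82 to +108 mm. Bed 34 mm wide (x), flat top at z = 25 mm. Grey housing y 52 to 102 mm, 40 mm wide, top at z = 44 mm
- fixed_jaw: fixed jaw, a dark steel block 34 (x) x 16 x 25 mm on the -y end of the bed, top at 50 mm; origin on its clamping face at bed height, axes as the clamp's. A barrel laid across the bed along clamp x has its axis 34 mm above the bench and overhangs bed and jaws by 8 mm at each end, so fingers can hold it by its end faces
- fixed_face (a point): centre of the fixed jaw's clamping face, at clamp y = -60 mm, z = 34 mm; axes as the clamp's
- jaw_face (a point): centre of the moving jaw's clamping face, 34 mm above the bench, facing the fixed jaw; axes as the clamp's. The jaw is a dark steel block 34 mm wide (x), 14 mm thick (y)
- jaw (a joint): gap between the two jaw faces in m, 0 to 0.094; starts at about 0.019 to 0.030. The moving jaw slides along clamp y, driven by the thumbwheel, whose friction holds it where it is (about 6 N would force it)
- wheel (a joint): angle of the thumbwheel in rad, 0 to 7.833: gap = 0.012 m x angle. Rolling its top towards clamp +y opens (grows), towards -y (the fixed jaw) closes. Takes about 4 N along the rim and stays where it is left; once the jaws bear on the row it turns no further and the fingertip slips
- wheel_top (a point): top of the thumbwheel's exposed rim, at clamp y = 77 mm, z = 52 mm. The wheel, knurled rubber, radius 20 mm, 12 mm wide, axis along clamp x, is sunk in the housing; only 8 mm stands out of its top. Rim friction about 1: press down with some 6 to 12 N and drag along clamp y; one stroke of a flat fingertip turns about 18 mm of rim, 11 mm of jaw
- barrel1: brass relay-lens barrel with black knurled end caps, a cylinder 18 mm in diameter, 50 mm long with flat ends, about 50 g, lying on its side on the mat; rolls away if pushed; origin at its centre (9 mm above what it lies on), own x along its axis. Three or four of the four are there (None if absent)
- barrel2: brass relay-lens barrel with black knurled end caps, a cylinder 18 mm in diameter, 50 mm long with flat ends, about 50 g, lying on its side on the mat; rolls away if pushed; origin at its centre (9 mm above what it lies on), own x along its axis. Three or four of the four are there (None if absent)
- barrel3: brass relay-lens barrel with black knurled end caps, a cylinder 18 mm in diameter, 50 mm long with flat ends, about 50 g, lying on its side on the mat; rolls away if pushed; origin at its centre (9 mm above what it lies on), own x along its axis. Three or four of the four are there (None if absent)
- barrel4: brass relay-lens barrel with black knurled end caps, a cylinder 18 mm in diameter, 50 mm long with flat ends, about 50 g, lying on its side on the mat; rolls away if pushed; origin at its centre (9 mm above what it lies on), own x along its axis. Three or four of the four are there (None if absent)
- loupe: a black loupe 35 mm wide, 27 mm high, standing loose behind the mat; origin under its centre; leave alone
- oil_bottle: a brown dropper bottle 36 mm wide, 85 mm high, standing loose behind the mat; origin under its centre; leave alone
- coverslip_box: a small box of cover glasses 30 x 30 x 20 mm, loose on the mat beyond the clamp, a bystander; origin under its centre

How it is judged (in metres and radians):
On the way, in this order (a step that is already met when the one before it is completed fails the run):
1. the jaws have been opened to more than 55 mm (value of joint jaw above 0.055 m), for 0.1 s.
2. every barrel lies across the bed between the jaws and the jaws grip the row (x of barrel1 in the frame of clamp between -0.012 and 0.012 m and y of each of barrel1, barrel2, barrel3, barrel4 in the frame of fixed_face above 0.005 m and y of each of barrel1, barrel2, barrel3, barrel4 in the frame of jaw_face below -0.005 m and z of barrel1 in the frame of clamp between 0.03 and 0.038 m and angle between the x axis of each of barrel1, barrel2, barrel3, barrel4 and the x axis of clamp, either way round below 0.12 rad and x of barrel2 in the frame of clamp between -0.012 and 0.012 m and z of barrel2 in the frame of clamp between 0.03 and 0.038 m and x of barrel3 in the frame of clamp between -0.012 and 0.012 m and z of barrel3 in the frame of clamp between 0.03 and 0.038 m and x of barrel4 in the frame of clamp between -0.012 and 0.012 m and z of barrel4 in the frame of clamp between 0.03 and 0.038 m and contact force between each of jaw, fixed_jaw and anything else above 1 N), for 0.2 s.
At the end, for the whole second after the job is handed in: every barrel present lies flat on the bed across the clamp (axis within 0.12 rad of clamp x, centre within 12 mm of the bed's centre line, 30 to 38 mm above the bench) between the two jaw faces, at rest, and each jaw is pressed on with more than 1 N (all of step 2 and linear speed of each of barrel1, barrel2, barrel3, barrel4 below 0.02 m/s); the robot touches nothing.
It fails at once if the fingers push the moving jaw itself with more than 4 N (contact force between the fingers and jaw above 4 N).
It fails at once if the loupe or the oil bottle is moved more than 4 cm (distance of any of loupe, oil_bottle from where it was at the start of the episode above 0.04 m).
Of barrel1, barrel2, barrel3, barrel4 only 3 to 4 are there at a start; the rules pass over those that are not, and their reading is None.
At some moment in a run one of barrel1, barrel2, barrel3, barrel4 may be knocked a few centimetres aside while the robot is not near it.
Once in a run the grip may slacken for a moment while it holds something.
It also fails if it takes over 210 s, if anything falls off the work surface, if the arm or the gripper's body presses on something with over 40 N, if the wrist force passes 120 N, or if a joint passes its speed limit or range.

## Working session

There is one attempt and no reset: what is moved stays moved. The work goes in short steps, Python scripts to look and compute and a tool call to move; the robot and the scene stay as the last step left them, time stands still between calls to the robot, and variables do not carry over. Pictures are saved under pics/ and viewed, at most 14 in all, crops included, and the job is handed in when it is done.

Besides the shell and the picture viewer there is one more tool, called after "Request:" as name([rows], argument=value, ...), one row to a line, values as JSON. carry_out: Moves the arm, as the interface text tells. Its arguments: {"type":"object","properties":{"slide":{"type":"array"},"roll":{"type":"array"},"claw":{"type":"array"}},"required":["slide","roll","claw"]}

```bash
mkdir -p pics; cat > h.py <<'E'
import numpy as np, cv2
from scipy.spatial.transform import Rotation as R
from bench import *
def Tcw(p,st=None):
    if 'world_from_camera' in p: return np.array(p['world_from_camera'])
    T=np.eye(4);T[:3,:3]=R.from_quat(st['ee_rot']).as_matrix();T[:3,3]=st['position']
    return T@np.array(p['T_tool_cam'])
def ray(p,uv):
    K=np.array(p['mtx']);k=p['k1']
    d=np.array([(uv[0]-K[0,2])/K[0,0],(uv[1]-K[1,2])/K[1,1]]);s=d.copy()
    for _ in range(20): s=d/(1+k*(s@s))
    return np.array([s[0],-s[1],-1.])
def on_z(p,uv,z,st=None):
    T=Tcw(p,st);d=T[:3,:3]@ray(p,uv);o=T[:3,3]
    return o+d*(z-o[2])/d[2]
def proj(p,X,st=None):
    T=np.linalg.inv(Tcw(p,st));c=T[:3,:3]@np.array(X,float)+T[:3,3];s=np.array([c[0],-c[1]])/-c[2]
    s=s*(1+p['k1']*(s@s));K=np.array(p['mtx']);return np.array([K[0,0]*s[0]+K[0,2],K[1,1]*s[1]+K[1,2]])
def cloud(p,st=None):
    z=p['z_map'];K=np.array(p['mtx']);v,u=np.mgrid[:480,:640]
    d=np.stack([(u-K[0,2])/K[0,0],(v-K[1,2])/K[1,1]],-1);s=d.copy()
    for _ in range(15): s=d/(1+p['k1']*(s**2).sum(-1,keepdims=True))
    c=np.stack([s[...,0]*z,-s[...,1]*z,-z],-1);T=Tcw(p,st)
    w=c@T[:3,:3].T+T[:3,3];w[z==0]=np.nan;return w
def save(p,n): cv2.imwrite('pics/'+n,p['img'][...,::-1])
E
cat > a.py <<'E'
from h import *
print(grip_point_offset, read_state())
for cam in ['top','scene']:
    p=get_image(cam);save(p,cam+'1.png')
    print(cam,np.round(Tcw(p),3).tolist(),p['mtx'],p['k1'])
    for n,z in [('barrel1',9),('clamp',0),('fixed_face',34),('jaw_face',34),('wheel_top',52),('loupe',0),('oil_bottle',0),('coverslip_box',0),('mat',0)]:
        print(n,[(np.round(o['at']).tolist(),round(o['conf'],2),np.round(on_z(p,o['at'],z)[:2]).tolist()) for o in place_of(p,n)[:6]])
E
python3 a.py
```

```text
154.70000000000002 {'clock': 0.0, 'joints': array([ 1.47059766e+00,  3.85555932e-01,  6.63214241e-03, -5.11177319e-04,
       -1.19397576e+00, -2.58605756e-01]), 'joint_vel': array([ 0.00123478,  0.00037925, -0.00018277,  0.00108558, -0.00158422,
        0.00220536]), 'joint_efforts': array([-6.78429551e-04, -3.92291594e+01,  1.88402134e+01,  4.18634132e+00,
       -4.69056540e-03,  6.80684863e-06]), 'position': array([219.36163183, 585.02294112, 403.62220804]), 'ee_rot': array([ 9.83933136e-01, -1.78534093e-01, -1.53608177e-04,  1.06711202e-03]), 'contact_force': array([ 0.17566259,  0.28639499, -0.18002695]), 'wrist_torque': array([-0.00517928, -0.00079678, -0.02661572]), 'grasp_force': 0.0, 'gripper_width': 85.47512967184343}
top [[0.001, 0.997, -0.083, 508.937], [-1.0, -0.0, -0.015, -4.067], [-0.015, 0.083, 0.996, 902.866], [0.0, 0.0, 0.0, 1.0]] [[507.68914346   0.         312.64041442]
 [  0.         507.68914346 244.78267506]
 [  0.           0.           1.        ]] 0.002112861170658742
barrel1 [([416.0, 233.0], 0.81, [605.0, -173.0]), ([362.0, 310.0], 0.74, [469.0, -78.0]), 
[... 728 characters left out ...]
      584.03190766 237.1241519 ]
 [  0.           0.           1.        ]] 0.010520658875634003
barrel1 [([379.0, 356.0], 0.77, [493.0, -176.0]), ([358.0, 285.0], 0.76, [590.0, -54.0]), ([315.0, 331.0], 0.65, [469.0, -77.0]), ([428.0, 315.0], 0.62, [608.0, -176.0])]
clamp [([267.0, 276.0], 0.79, [513.0, 76.0]), ([336.0, 260.0], 0.61, [624.0, 24.0])]
fixed_face [([292.0, 273.0], 0.72, [519.0, 20.0])]
jaw_face [([280.0, 267.0], 0.78, [515.0, 46.0])]
wheel_top [([227.0, 232.0], 0.58, [504.0, 162.0])]
loupe [([444.0, 277.0], 0.96, [709.0, -138.0])]
oil_bottle [([392.0, 252.0], 0.69, [706.0, -32.0])]
coverslip_box [([337.0, 257.0], 0.64, [631.0, 28.0])]
mat [([309.0, 286.0], 0.83, [542.0, 8.0])]
```

View pics/top1.png

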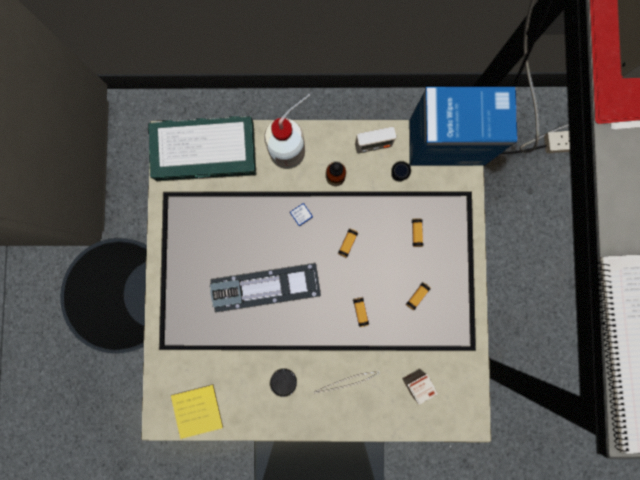

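```bash
cat > b.py <<'E'
from h import *
# segment the top cloud for barrels, clamp
p=get_image('top');w=cloud(p)
def pts(x,y,r,z0,z1):
    m=(np.hypot(w[...,0]-x,w[...,1]-y)<r)&(w[...,2]>z0)&(w[...,2]<z1);return w[m]
for o in place_of(p,'barrel1'):
    if o['conf']<.5: continue
    x,y,_=on_z(p,o['at'],9)
    q=pts(x,y,35,8,30)
    c,sz,a=cv2.minAreaRect(q[:,:2].astype(np.float32))
    print('barrel',np.round([x,y]),np.round(c,1),np.round(sz,1),round(a,1),len(q),np.median(q[:,2]))
m=(w[...,0]>420)&(w[...,0]<620)&(w[...,1]>-20)&(w[...,1]<260)
for z0,z1 in [(2,10),(12,30),(38,48),(46,60)]:
    q=w[m&(w[...,2]>z0)&(w[...,2]<z1)]
    c,sz,a=cv2.minAreaRect(q[:,:2].astype(np.float32)); print(z0,z1,len(q),np.round(c,1),np.round(sz,1),round(a,1))
E
python3 b.py
```

```text
barrel [584. -53.] [587.6 -51.9] [19.  50.1] 65.7 295 16.49806125010889
barrel [469. -82.] [466.9 -74. ] [49.9 18.6] 11.5 304 16.65809216114593
barrel [ 491. -173.] [ 494.4 -173.7] [18.4 49.8] 53.5 300 16.775273732259507
barrel [ 607. -173.] [ 605.8 -174.2] [49.9 18.7] 0.7 300 16.66380364885174
2 10 5101 [519.8 120.1] [279.6 199.7] 90.0
12 30 857 [548.2  98.9] [116.1 177.1] 10.5
38 48 677 [509.3  93.5] [ 39.9 178. ] 8.8
46 60 541 [508.5  93.1] [ 38.  177.2] 7.8
```

The top view shows four barrels at (348,243), (418,232), (361,311) and (418,296). The clamp runs from the fixed jaw at about (310,280) to the wheel at about (225,294), with a yaw of about 8°. The cover-glass box is at (300,215). I'll move above the clamp for a close look.

```bash
cat >> h.py <<'E'
def th_now(st):
    M=R.from_quat(st['ee_rot']).as_matrix();return np.degrees(np.arctan2(M[1,0],M[0,0]))
def go(X,th,st=None):
    "slide (m) and roll (deg) from the pose as it stands to TCP X (mm), tool x at angle th"
    st=st or read_state();t=np.radians(th_now(st));d=np.array(X,float)-st['position']
    s=np.array([d[0]*np.cos(t)+d[1]*np.sin(t), d[0]*np.sin(t)-d[1]*np.cos(t), -d[2]])/1000
    r=-(((th-th_now(st))+180)%360-180)
    print('slide',np.round(s,4).tolist(),'roll',round(r,2),'rows',int(max(np.ceil(np.linalg.norm(s)/.0625),np.ceil(abs(r)/10.7))))
E
python3 -c "
from h import *
go([505,80,400],-81.7)"
```

```text
slide [0.4448, 0.3728, 0.0047] roll 61.14 rows 10
```

Request:
carry_out([
  [0.0556,0.0466,0],
  [0.1112,0.0932,0],
  [0.1668,0.1398,0],
  [0.2224,0.1864,0],
  [0.278,0.233,0],
  [0.3336,0.2796,0],
  [0.389,0.326,0.002],
  [0.4448,0.3728,0.0047],
], roll=[8,16,24,32,40,48,55,61.1], claw=[0.085,0.085,0.085,0.085,0.085,0.085,0.085,0.085])

```text
clock: 2.1
position: [466.1, 148.1, 402.7]
ee_rot: [0.756, -0.655, 0.0, -0.001]
contact_force: [0.7, 1.1, -0.3]
gripper_width: 84.9
grasp_force: 0.0
```

```bash
python3 -c "
from h import *
go([505,80,400],-81.7)"
```

```text
slide [0.0729, -0.0289, 0.0027] roll -0.13 rows 2
```

Request:
carry_out([
  [0.05,-0.02,0.002],
  [0.0729,-0.0289,0.0027],
  [0.0729,-0.0289,0.0027],
  [0.0729,-0.0289,0.0027],
], roll=[0,0,0,0], claw=[0.05,0,0,0])

```text
clock: 2.6
position: [504.4, 82.3, 399.5]
ee_rot: [0.757, -0.654, -0.0, -0.0]
contact_force: [-0.9, 0.2, -1.0]
gripper_width: 11.8
grasp_force: 0.0
```

```bash
cat > c.py <<'E'
from h import *
import sys
st=read_state();p=get_image('wrist');save(p,sys.argv[1]);print(st['position'],th_now(st),st['joints'],np.round(p['T_tool_cam'],3).tolist(),p['mtx'][0][0])
for n,z in [('fixed_face',34),('jaw_face',34),('wheel_top',52),('clamp',0)]:
    print(n,[(np.round(o['at']).tolist(),round(o['conf'],2),np.round(on_z(p,o['at'],z,st)[:2],1).tolist()) for o in place_of(p,n)[:6]])
w=cloud(p,st);m=(w[...,0]>400)&(w[...,0]<640)&(w[...,1]>-20)&(w[...,1]<240)
for z0,z1 in [(36,60),(4,60)]:
    q=(m&(w[...,2]>z0)&(w[...,2]<z1)).astype(np.uint8);n,l,s,_=cv2.connectedComponentsWithStats(q)
    for i in range(1,n):
        if s[i,4]>150:
            k=w[l==i];c,sz,a=cv2.minAreaRect(k[:,:2].astype(np.float32));print(z0,s[i,4],np.round(c,1),np.round(sz,1),round(a,1),np.percentile(k[:,2],[5,50,95]).round(1))
E
python3 c.py w1.png
```

```text
[504.42224209  82.27465001 399.46594308] -81.65173515876045 [ 4.79646989e-01  1.94902348e-01 -2.75069583e-01 -1.52264577e-04
 -1.10077066e+00 -3.33873322e-01] [[-0.0, 0.958, 0.287, 73.937], [1.0, 0.001, -0.001, -0.383], [-0.001, 0.287, -0.958, 29.866], [0.0, 0.0, 0.0, 1.0]] 331.9165567053976
fixed_face [([309.0, 145.0], 0.65, [522.9, 21.4])]
jaw_face [([311.0, 174.0], 0.85, [517.4, 48.9])]
wheel_top [([313.0, 282.0], 0.79, [499.8, 156.6])]
clamp [([314.0, 200.0], 0.82, [510.7, 80.5])]
36 684 [522.2  12.5] [33.4 16. ] 8.3 [49.3 50.7 52. ]
36 2648 [505.2 114.5] [ 42.5 133.8] 7.4 [37.2 44.7 52.2]
4 695 [636.2  27.8] [28.6 30. ] 33.7 [ 7.8 20.1 21.6]
4 8929 [510.1  89.4] [ 60.  185.2] 8.7 [ 6.  26.1 51.3]
4 1786 [404.1 104.1] [  8.6 248.1] 0.1 [ 5.6 10.4 11.7]
```

View pics/w1.png

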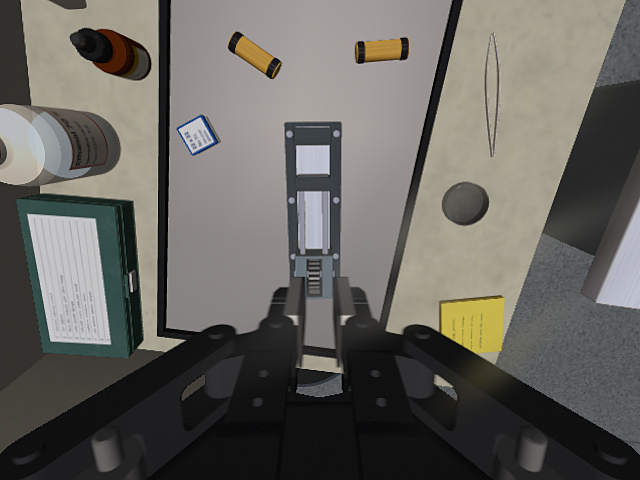

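The wrist view shows the clamp, fixed jaw up at (313,145), jaw at (311,174) and wheel at (314,275), consistent with origin ≈ (511, 80) and yaw ≈ 8.4°. The gap is about 28 mm.

```bash
cat >> h.py <<'E'
O=np.array([511.2,80.3]);YAW=8.4
def cl(x,y):
    a=np.radians(YAW);return O+[x*np.cos(a)-y*np.sin(a),x*np.sin(a)+y*np.cos(a)]
E
python3 -c "
from h import *
go([*cl(0,68),233],-81.6)"
```

```text
slide [-0.0646, -0.0065, 0.1666] roll 0.03 rows 3
```

Request:
carry_out([
  [-0.0646,-0.0065,0.05],
  [-0.0646,-0.0065,0.1],
  [-0.0646,-0.0065,0.15],
  [-0.0646,-0.0065,0.1666],
  [-0.0646,-0.0065,0.1666],
  [-0.0646,-0.0065,0.1666],
], roll=[0,0,0,0,0,0], claw=[0,0,0,0,0,0])

```text
clock: 3.6
position: [502.1, 147.4, 233.9]
ee_rot: [0.757, -0.653, 0.0, -0.001]
contact_force: [-0.4, 0.3, 0.2]
gripper_width: -0.0
grasp_force: 0.0
```

Request:
carry_out([
  [0,0,0.003],
  [0,0,0.005],
  [0,0,0.006],
], roll=[0,0,0], claw=[0,0,0])

```text
clock: 3.98
position: [501.7, 146.8, 227.1]
ee_rot: [0.757, -0.654, 0.0, -0.0]
contact_force: [0.3, -0.3, 0.2]
gripper_width: -0.0
grasp_force: 0.0
```

Request:
carry_out([
  [0,0,0.001],
  [0,0,0.001],
], roll=[0,0], claw=[0,0])

```text
clock: 4.22
position: [501.7, 146.8, 225.8]
ee_rot: [0.757, -0.654, -0.0, 0.0]
contact_force: [0.4, -0.1, -0.1]
gripper_width: 0.2
grasp_force: 0.0
```

Request:
carry_out([
  [0,0,0.001],
  [0,0,0.001],
], roll=[0,0], claw=[0,0])

```text
clock: 4.47
position: [501.8, 146.9, 225.2]
ee_rot: [0.757, -0.654, 0.0, -0.0]
contact_force: [-0.4, -1.2, 2.1]
gripper_width: -0.4
grasp_force: 1.8
```

Request:
carry_out([
  [0,0,0.0005],
  [0,0,0.001],
], roll=[0,0], claw=[0,0])

```text
clock: 4.72
position: [501.8, 146.9, 224.9]
ee_rot: [0.757, -0.654, 0.0, -0.0]
contact_force: [-2.9, -0.5, 11.5]
gripper_width: -0.3
grasp_force: 5.7
```

Request:
carry_out([
  [0,0,0.0005],
  [0,0,0.001],
], roll=[0,0], claw=[0,0])

```text
clock: 4.97
position: [501.9, 146.9, 224.8]
ee_rot: [0.757, -0.653, 0.0, -0.0]
contact_force: [-5.0, -1.0, 17.1]
gripper_width: 0.1
grasp_force: 8.4
```

Request:
carry_out([
  [0,0,-0.0007],
  [-0.005,0,-0.0007],
  [-0.01,0,-0.0007],
  [-0.015,0,-0.0007],
  [-0.018,0,-0.0007],
], roll=[0,0,0,0,0], claw=[0,0,0,0,0])

```text
clock: 5.6
position: [499.2, 164.2, 225.1]
ee_rot: [0.757, -0.653, 0.001, 0.001]
contact_force: [-2.6, -3.9, 11.6]
gripper_width: -0.0
grasp_force: 5.9
```

Request:
carry_out([
  [0,0,-0.004],
  [0.012,0,-0.006],
  [0.018,0,-0.006],
], roll=[0,0,0], claw=[0,0,0])

```text
clock: 5.98
position: [501.7, 146.0, 229.3]
ee_rot: [0.756, -0.654, -0.0, 0.0]
contact_force: [-0.1, -0.1, -0.2]
gripper_width: 0.4
grasp_force: 0.0
```

```bash
cat > gap.py <<'E'
from h import *
st=read_state();print(st['position'],th_now(st));a=np.radians(YAW);u=np.array([-np.sin(a),np.cos(a)])
p=get_image('top');w=cloud(p)
# profile of heights along clamp y on the centre strip
d=w[...,:2]-O;y=d@u;x=d@np.array([u[1],-u[0]])
m=(abs(x)<14)&(w[...,2]>0)&(y>-85)&(y<60)
for b in range(-84,60,4):
    k=m&(y>=b)&(y<b+4); print(b,k.sum() and round(float(np.median(w[...,2][k]))),end='; ')
for c,q in [('top',p),('scene',get_image('scene'))]:
  for n in ('fixed_face','jaw_face'):
    print(c,n,[(round(o['conf'],2),np.round((on_z(q,o['at'],34)[:2]-O)@u,1)) for o in place_of(q,n)[:2]])
E
python3 gap.py
```

```text
[501.65028625 145.99347318 229.27857227] -81.7003418649584
-84 4; -80 7; -76 50; -72 50; -68 51; -64 50; -60 25; -56 25; -52 26; -48 25; -44 25; -40 25; -36 25; -32 25; -28 26; -24 26; -20 50; -16 50; -12 51; -8 49; -4 27; 0 26; 4 26; 8 27; 12 26; 16 26; 20 309; 24 358; 28 252; 32 408; 36 411; 40 413; 44 414; 48 415; 52 416; 56 416; top fixed_face [(0.7, np.float64(-81.7)), (0.68, np.float64(-58.0))]
top jaw_face [(0.85, np.float64(-25.1))]
scene fixed_face [(0.95, np.float64(-60.3)), (0.68, np.float64(-163.0))]
scene jaw_face [(0.87, np.float64(-24.4))]
```

Request:
carry_out([
  [0,0,0.004],
  [0,0,0.006],
  [-0.006,0,0.006],
  [-0.012,0,0.006],
  [-0.018,0,0.006],
  [-0.018,0,0],
  [-0.008,0,0],
  [0,0,0],
], roll=[0,0,0,0,0,0,0,0], claw=[0,0,0,0,0,0,0,0])

```text
clock: 7.28
position: [501.6, 146.1, 229.1]
ee_rot: [0.757, -0.654, -0.0, 0.0]
contact_force: [0.1, -0.0, 0.8]
gripper_width: -0.3
grasp_force: 0.0
```

Request:
carry_out([
  [0,0,0.004],
  [0,0,0.006],
  [-0.006,0,0.006],
  [-0.012,0,0.006],
  [-0.018,0,0.006],
  [-0.018,0,0],
  [-0.008,0,0],
  [0,0,0],
], roll=[0,0,0,0,0,0,0,0], claw=[0,0,0,0,0,0,0,0])

```text
clock: 8.28
position: [501.6, 146.1, 229.0]
ee_rot: [0.757, -0.654, -0.0, 0.0]
contact_force: [-0.4, 0.3, -1.1]
gripper_width: -0.1
grasp_force: 0.0
```

Request:
carry_out([
  [0,0,0.004],
  [0,0,0.006],
  [-0.006,0,0.006],
  [-0.012,0,0.006],
  [-0.018,0,0.006],
  [-0.018,0,0],
  [-0.008,0,0],
  [0,0,0],
], roll=[0,0,0,0,0,0,0,0], claw=[0,0,0,0,0,0,0,0])

```text
clock: 9.28
position: [501.6, 146.1, 229.0]
ee_rot: [0.757, -0.654, -0.0, 0.0]
contact_force: [0.6, 0.5, -0.3]
gripper_width: 0.1
grasp_force: 0.0
```

```bash
python3 gap.py
```

```text
[501.58089407 146.08768772 229.00116087] -81.6803025458397
-84 3; -80 7; -76 49; -72 51; -68 51; -64 50; -60 26; -56 26; -52 25; -48 25; -44 25; -40 25; -36 25; -32 25; -28 26; -24 26; -20 26; -16 25; -12 25; -8 25; -4 25; 0 26; 4 25; 8 26; 12 48; 16 50; 20 308; 24 360; 28 262; 32 407; 36 410; 40 412; 44 414; 48 415; 52 415; 56 416; top fixed_face [(0.56, np.float64(-57.1))]
top jaw_face []
scene fixed_face [(0.59, np.float64(-59.0)), (0.31, np.float64(97.7))]
scene jaw_face [(0.65, np.float64(8.2))]
```

Request:
carry_out([
  [0,0,0.004],
  [0,0,0.006],
  [-0.006,0,0.006],
  [-0.012,0,0.006],
  [-0.018,0,0.006],
  [-0.018,0,0],
  [-0.008,0,0],
  [0,0,0],
], roll=[0,0,0,0,0,0,0,0], claw=[0,0,0,0,0,0,0,0])

```text
clock: 10.58
position: [501.6, 146.1, 229.1]
ee_rot: [0.757, -0.654, -0.0, 0.0]
contact_force: [-0.2, -0.6, 0.8]
gripper_width: 0.3
grasp_force: 0.0
```

Request:
carry_out([
  [0,0,0.004],
  [0,0,0.006],
  [-0.006,0,0.006],
  [-0.012,0,0.006],
  [-0.018,0,0.006],
  [-0.018,0,0],
  [-0.018,0,-0.06],
  [-0.018,0,-0.1],
], roll=[0,0,0,0,0,0,0,0], claw=[0,0,0,0,0,0,0,0])

```text
clock: 11.58
position: [499.4, 164.9, 331.3]
ee_rot: [0.757, -0.654, 0.0, -0.001]
contact_force: [1.0, 1.0, -0.5]
gripper_width: -0.0
grasp_force: 0.0
```

```bash
cat >> h.py <<'E'
def barrels(p,st=None,zt=(8,30),h=9):
    w=cloud(p,st);out=[]
    for o in place_of(p,'barrel1'):
        if o['conf']<.35: continue
        x,y,_=on_z(p,o['at'],h,st)
        m=(np.hypot(w[...,0]-x,w[...,1]-y)<38)&(w[...,2]>zt[0])&(w[...,2]<zt[1])
        if m.sum()<30: print('few',x,y);continue
        n,l,s,_=cv2.connectedComponentsWithStats(m.astype(np.uint8));q=w[l==1+np.argmax(s[1:,4])]
        c,sz,a=cv2.minAreaRect(q[:,:2].astype(np.float32));a=a+(90 if sz[1]>sz[0] else 0)
        out.append((*c,(a+90)%180-90));print('barrel',round(o['conf'],2),np.round([x,y],1),'rect',np.round(c,1),np.round(sz,1),'axis',round(out[-1][2],1))
    return out
E
python3 gap.py; python3 -c "
from h import *
barrels(get_image('top')); go([430,-60,330],-78.5)"
```

```text
[499.36084911 164.86145747 331.27790671] -81.64130765449038
-84 4; -80 7; -76 50; -72 50; -68 50; -64 50; -60 26; -56 26; -52 25; -48 26; -44 25; -40 26; -36 26; -32 25; -28 26; -24 26; -20 26; -16 25; -12 25; -8 25; -4 25; 0 25; 4 26; 8 26; 12 26; 16 25; 20 25; 24 25; 28 26; 32 38; 36 51; 40 432; 44 461; 48 333; 52 511; 56 513; top fixed_face [(0.57, np.float64(-57.7))]
top jaw_face [(0.57, np.float64(31.2))]
scene fixed_face [(0.58, np.float64(-59.3))]
scene jaw_face [(0.68, np.float64(29.7))]
barrel 0.85 [470.  -74.7] rect [467.  -74.1] [50.  18.4] axis 11.6
barrel 0.78 [ 491.5 -170.8] rect [ 494.4 -173.7] [18.3 50.1] axis -37.0
barrel 0.65 [586.3 -58.1] rect [587.6 -51.9] [19.  49.8] axis -24.4
barrel 0.6 [ 607.  -183.9] rect [ 605.6 -174.5] [49.6 19.2] axis 0.5
slide [0.2122, 0.1006, -0.0021] roll -3.17 rows 4
```

```bash
python3 -c "
from h import *
go([467,-74.1,250],-78.4)"
```

```text
slide [0.2315, 0.066, 0.0779] roll -3.27 rows 5
```

Request:
carry_out([
  [0.0579,0.0165,0],
  [0.1157,0.033,0],
  [0.1736,0.0495,0],
  [0.2315,0.066,0.03],
  [0.2315,0.066,0.0779],
  [0.2315,0.066,0.0779],
  [0.2315,0.066,0.0779],
], roll=[0,-1,-2,-3.3,-3.3,-3.3,-3.3], claw=[0.085,0.085,0.085,0.085,0.085,0.085,0.085])

```text
clock: 12.85
position: [468.2, -73.5, 252.4]
ee_rot: [0.776, -0.631, 0.0, -0.0]
contact_force: [-0.3, -0.2, 1.2]
gripper_width: 85.3
grasp_force: 0.0
```

```bash
python3 -c "
from h import *
st=read_state();print(st['position'],th_now(st))
p=get_image('wrist');save(p,'w2.png');barrels(p,st);barrels(get_image('top'))
go([467,-74.1,174],-78.4)"
```

```text
[468.2458873  -73.47376101 252.37302659] -78.27305497712808
barrel 0.93 [465.2 -75.5] rect [467.3 -75.7] [49.6 18.3] axis 12.6
barrel 0.73 [588.9 -53. ] rect [587.3 -54.2] [19.2 50.5] axis -24.5
barrel 0.71 [ 494.5 -177.1] rect [ 494.3 -175.6] [19.6 50.2] axis -37.5
barrel 0.57 [ 606.4 -175.3] rect [ 605.5 -175.9] [51.6 19.5] axis 1.6
barrel 0.7 [580.3 -49.2] rect [587.5 -51.8] [19.  49.9] axis -24.4
barrel 0.69 [ 606.2 -177.2] rect [ 605.5 -173.7] [19.5 49.6] axis -0.5
barrel 0.43 [ 489.9 -176.5] rect [ 505.8 -182.1] [17.7 22. ] axis -33.2
slide [0.0007, 0.0012, 0.0791] roll 0.13 rows 2
```

View pics/w2.png

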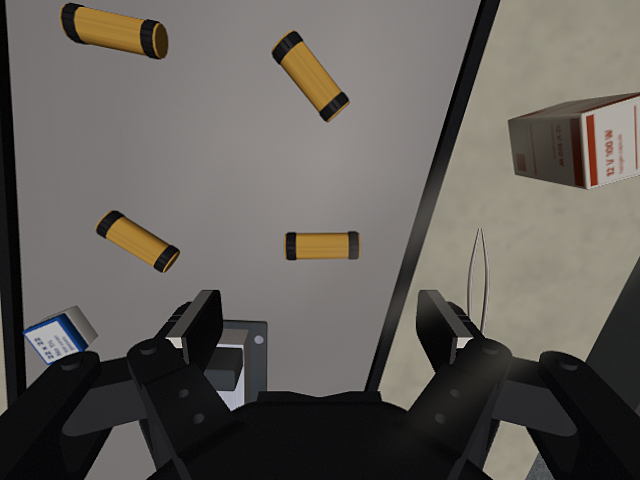

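The wrist view shows barrel A at (321,246) centred between the open fingers and the other three beyond it, and the two cameras agree within 2 mm. I'll grasp A now.

Request:
carry_out([
  [0.0013,0.0013,0.05],
  [0.0013,0.0013,0.079],
  [0.0013,0.0013,0.079],
  [0.0013,0.0013,0.079],
  [0.0013,0.0013,0.079],
  [0.0013,0.0013,0.079],
  [0.0013,0.0013,0.079],
  [0.0013,0.0013,0.079],
], roll=[0.3,0.3,0.3,0.3,0.3,0.3,0.3,0.3], claw=[0.085,0.085,0.085,0.03,0.03,0.03,0.03,0.03])

```text
clock: 14.05
position: [467.3, -75.3, 174.6]
ee_rot: [0.774, -0.633, 0.002, -0.002]
contact_force: [-0.6, 0.3, 6.1]
gripper_width: 48.5
grasp_force: 61.5
```

```bash
python3 -c "
from h import *
st=read_state();print(st['position'],th_now(st),st['gripper_width'],st['grasp_force'],st['contact_force'])
print(cl(0,-49));go([*cl(0,-49),270],-81.6)"
```

```text
[467.26756279 -75.30947325 174.59971828] -78.61009861567523 48.507348769481645 61.527074575424194 [-0.57192073  0.28058138  6.11013853]
[518.3580684   31.82565568]
slide [-0.0949, -0.0712, -0.0954] roll 2.99 rows 3
```

Request:
carry_out([
  [0,0,-0.05],
  [0,0,-0.095],
  [-0.05,-0.037,-0.095],
  [-0.0949,-0.0712,-0.095],
  [-0.0949,-0.0712,-0.095],
  [-0.0949,-0.0712,-0.095],
], roll=[0,0,1.5,3,3,3], claw=[0.03,0.03,0.03,0.03,0.03,0.03])

```text
clock: 14.8
position: [517.0, 31.6, 268.0]
ee_rot: [0.757, -0.654, -0.0, -0.0]
contact_force: [-0.5, -0.3, -1.2]
gripper_width: 48.6
grasp_force: 62.5
```

```bash
python3 -c "
from h import *
st=read_state();print(st['position'],th_now(st),st['gripper_width'],st['grasp_force'],st['contact_force'])
go([*cl(0,-49),201],-81.6)"
```

```text
[517.01350248  31.58276384 268.03830184] -81.63557244712175 48.61653774935257 62.52447009086609 [-0.53995727 -0.30397093 -1.16787869]
slide [-0.0, -0.0014, 0.067] roll -0.04 rows 2
```

Request:
carry_out([
  [0,-0.0014,0.045],
  [0,-0.0014,0.06],
  [0,-0.0014,0.066],
  [0,-0.0014,0.066],
], roll=[0,0,0,0], claw=[0.03,0.03,0.03,0.03])

```text
clock: 15.3
position: [519.1, 31.5, 202.1]
ee_rot: [0.757, -0.654, 0.0, -0.0]
contact_force: [-0.1, 0.9, 0.1]
gripper_width: 48.2
grasp_force: 62.5
```

Request:
carry_out([
  [0,0,0.001],
  [0,0,0.001],
], roll=[0,0], claw=[0.03,0.03])

```text
clock: 15.55
position: [519.1, 31.8, 201.4]
ee_rot: [0.757, -0.654, 0.0, -0.001]
contact_force: [-0.7, 0.2, -0.5]
gripper_width: 48.2
grasp_force: 62.5
```

```bash
python3 -c "
from h import *
st=read_state();print(st['position'],th_now(st),st['gripper_width'],st['grasp_force'],st['contact_force'])
p=get_image('wrist');save(p,'w3.png')"
```

```text
[519.07155341  31.8056891  201.3627298 ] -81.65424663748887 48.164100660536704 62.507007122039795 [-0.65885361  0.17191471 -0.46550332]
```

View pics/w3.png

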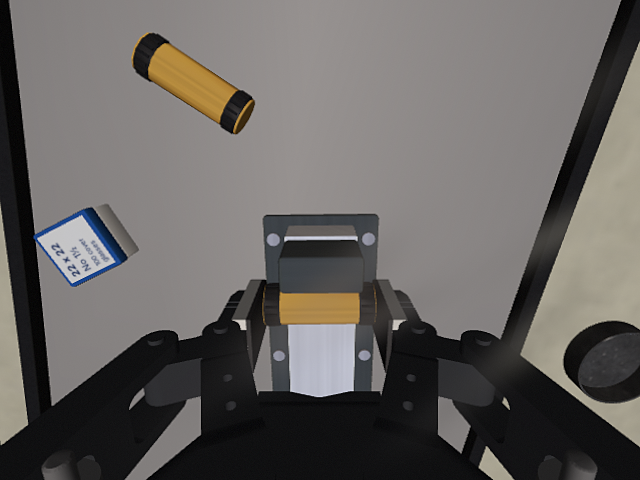

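The barrel is held at (320,307), squared and centred behind the fixed jaw at (320,265). I'll lower it to contact and release.

Request:
carry_out([
  [0,0,0.001],
  [0,0,0.0015],
  [0,0,0.0015],
], roll=[0,0,0], claw=[0.03,0.03,0.03])

```text
clock: 15.98
position: [519.0, 31.8, 199.6]
ee_rot: [0.757, -0.654, 0.0, -0.0]
contact_force: [-2.1, 0.3, 5.3]
gripper_width: 47.9
grasp_force: 63.1
```

Request:
carry_out([
  [0,0,0.0005],
  [0,0,0.0005],
], roll=[0,0], claw=[0.03,0.03])

```text
clock: 16.23
position: [519.0, 31.9, 199.6]
ee_rot: [0.757, -0.654, 0.0, -0.0]
contact_force: [-2.7, 0.1, 8.2]
gripper_width: 48.6
grasp_force: 63.6
```

```bash
python3 -c "
from h import *
barrels(get_image('top'))
go([587.4,-53,270],-114.4)"
```

```text
barrel 0.86 [ 608.3 -180.8] rect [ 605.7 -174.1] [49.8 18.5] axis 1.0
barrel 0.77 [583.7 -55.4] rect [587.3 -52.1] [19.  49.7] axis -23.3
barrel 0.6 [ 491.7 -171.9] rect [ 494.7 -173.6] [18.5 50.1] axis -36.9
slide [0.0939, -0.0554, -0.0704] roll 32.77 rows 4
```

Request:
carry_out([
  [0,0,0],
  [0,0,0],
  [0,0,0],
  [0,0,-0.005],
  [0,0,-0.05],
  [0.02,-0.012,-0.07],
  [0.065,-0.038,-0.07],
  [0.0939,-0.0554,-0.07],
], roll=[0,0,0,0,0,10,20,30], claw=[0.065,0.08,0.085,0.085,0.085,0.085,0.085,0.085])

```text
clock: 17.32
position: [588.3, -54.4, 269.6]
ee_rot: [-0.559, 0.829, -0.0, 0.001]
contact_force: [0.3, 0.7, 0.1]
gripper_width: 85.3
grasp_force: 0.0
```

Request:
carry_out([
  [0,0,0.01],
  [0,0,0.01],
], roll=[2.4,2.4], claw=[0.085,0.085])

```text
clock: 17.58
position: [587.0, -53.6, 257.9]
ee_rot: [-0.544, 0.839, 0.001, -0.001]
contact_force: [0.9, 0.2, 0.2]
gripper_width: 84.9
grasp_force: 0.0
```

```bash
cat > pick.py <<'E'
from h import *
import sys
x,y=float(sys.argv[1]),float(sys.argv[2])
st=read_state();print(st['position'],th_now(st));p=get_image('wrist');b=barrels(p,st)
c=min(b,key=lambda q:np.hypot(q[0]-x,q[1]-y));print(c)
th=c[2]-90
go([c[0],c[1]+.8,175],th)
# clamp check from the top
q=get_image('top');w=cloud(q);a=np.radians(YAW);u=np.array([-np.sin(a),np.cos(a)]);d=w[...,:2]-O;Y=d@u;X=d@np.array([u[1],-u[0]])
m=(abs(X)<12)&(Y>-60)&(Y<36);print([(b,round(float(np.median(w[...,2][m&(Y>=b)&(Y<b+4)])))) for b in range(-60,36,4)])
m=(abs(X)<32)&(abs(X)>19)&(Y>-60)&(Y<36)&(w[...,2]>34)&(w[...,2]<60);print('ends', [(round(float(Y[k].mean()),1),round(float(X[k].min()),1),round(float(X[k].max()),1)) for k in (m&(X>0),m&(X<0)) if k.any()])
E
python3 pick.py 587.4 -53
```

```text
[586.99903681 -53.59600568 257.88360509] -114.08621882828525
barrel 0.7 [513.   49.3] rect [496.7  60.9] [ 7.3 30.8] axis -59.7
barrel 0.68 [ 607.  -177.2] rect [ 605.7 -175.9] [49.8 19.1] axis 1.0
barrel 0.64 [586.6 -51.5] rect [587.6 -54. ] [18.2 50. ] axis -23.9
(587.6420288085938, -54.026275634765625, -23.929893493652344)
slide [0.0001, -0.0005, 0.0838] roll -0.06 rows 2
[(-60, 34), (-56, 41), (-52, 43), (-48, 43), (-44, 41), (-40, 35), (-36, 27), (-32, 26), (-28, 26), (-24, 436), (-20, 452), (-16, 462), (-12, 466), (-8, 470), (-4, 473), (0, 475), (4, 478), (8, 478), (12, 478), (16, 477), (20, 477), (24, 476), (28, 476), (32, 473)]
ends [(-47.9, 19.2, 26.1), (-48.5, -23.8, -19.1)]
```

Request:
carry_out([
  [0,-0.0005,0.05],
  [0,-0.0005,0.0825],
  [0,-0.0005,0.0825],
  [0,-0.0005,0.0825],
  [0,-0.0005,0.0825],
  [0,-0.0005,0.0825],
  [0,-0.0005,0.0825],
  [0,-0.0005,0.0825],
], roll=[0,0,0,0,0,0,0,0], claw=[0.085,0.085,0.085,0.03,0.03,0.03,0.03,0.03])

```text
clock: 18.73
position: [588.7, -53.1, 178.5]
ee_rot: [-0.545, 0.839, -0.001, 0.002]
contact_force: [0.3, 0.8, 6.4]
gripper_width: 47.7
grasp_force: 61.8
```

Request:
carry_out([
  [0,0,-0.05],
  [0,0,-0.095],
  [-0.023,0.037,-0.095],
  [-0.046,0.074,-0.095],
  [-0.0693,0.1105,-0.095],
  [-0.0693,0.1105,-0.095],
  [-0.0693,0.1105,-0.095],
], roll=[0,0,-10,-20,-30,-32.4,-32.4], claw=[0.03,0.03,0.03,0.03,0.03,0.03,0.03])

```text
clock: 19.6
position: [514.9, 55.4, 271.9]
ee_rot: [0.757, -0.654, 0.0, -0.001]
contact_force: [-0.1, 0.4, -0.9]
gripper_width: 48.3
grasp_force: 62.3
```

```bash
cat > place.py <<'E'
from h import *
import sys
y=float(sys.argv[1]);st=read_state();print(st['position'],th_now(st),st['gripper_width'],st['grasp_force'],st['contact_force'])
p=get_image('wrist');save(p,sys.argv[2]);w=cloud(p,st)
a=np.radians(YAW);u=np.array([-np.sin(a),np.cos(a)]);e=np.array([u[1],-u[0]])
for b,z in ((9+25,(36,49)),(st['position'][2]-165.6,(60,120))):
  for o in place_of(p,'barrel1'):
    q=on_z(p,o['at'],b,st)[:2]-O
    if abs(q@e)<40 and -80<q@u<60: print('z',round(b),round(o['conf'],2),'clamp x,y',np.round([q@e,q@u],1))
d=w[...,:2]-O;Y=d@u;X=d@e;m=(abs(X)<12)&(Y>-62)&(Y<36)&(w[...,2]<60);print([(b,round(float(np.median(w[...,2][k])))) for b in range(-62,36,3) if (k:=m&(Y>=b)&(Y<b+3)).sum()>3])
go([*cl(0,y),201],-81.6)
E
python3 place.py -25.5 w4.png
```

```text
[514.90426039  55.42952762 271.91728459] -81.63479828800808 48.27103551017169 62.26925253868103 [-0.09858022  0.42673134 -0.91102683]
z 34 0.91 clamp x,y [  0.2 -50.5]
z 34 0.61 clamp x,y [-0.3 10.7]
z 106 0.91 clamp x,y [  0.3 -67.4]
z 106 0.61 clamp x,y [ -0.  -27.4]
[(-62, 50), (-59, 39), (-56, 42), (-53, 43), (-50, 44), (-47, 43), (-44, 41), (-38, 26), (-35, 26), (-32, 26), (-29, 26), (-26, 26), (-23, 26), (-20, 26), (-17, 26), (-14, 26), (-11, 26), (-8, 26), (-5, 26), (-2, 26), (31, 40), (34, 51)]
slide [-0.0004, 0.0003, 0.0704] roll -0.14 rows 2
```

Request:
carry_out([
  [0,0,0.045],
  [0,0,0.06],
  [0,0,0.066],
  [0,0,0.066],
], roll=[0,0,0,0], claw=[0.03,0.03,0.03,0.03])

```text
clock: 20.25
position: [515.6, 55.0, 205.4]
ee_rot: [0.757, -0.654, 0.0, -0.0]
contact_force: [-0.8, 0.2, -0.1]
gripper_width: 48.2
grasp_force: 62.3
```

Request:
carry_out([
  [0,0,0.001],
  [0,0,0.0015],
  [0,0,0.0015],
], roll=[0,0,0], claw=[0.03,0.03,0.03])

```text
clock: 20.62
position: [515.2, 55.1, 204.1]
ee_rot: [0.757, -0.654, 0.0, -0.0]
contact_force: [0.0, 0.4, -0.4]
gripper_width: 47.8
grasp_force: 62.3
```

```bash
python3 -c "
from h import *
barrels(get_image('top'))
go([494.5,-174.7,260],-127.1)"
```

```text
barrel 0.88 [ 489.4 -173.9] rect [ 494.5 -173.8] [18.7 50.2] axis -36.6
barrel 0.87 [ 605.6 -179.8] rect [ 605.6 -173.8] [19.  49.6] axis -0.7
slide [0.2243, 0.0538, -0.0561] roll 45.45 rows 5
```

Request:
carry_out([
  [0,0,0.001],
  [0,0,0.0013],
  [0,0,0.0013],
], roll=[0,0,0], claw=[0.03,0.03,0.03])

```text
clock: 21.1
position: [515.2, 55.1, 203.5]
ee_rot: [0.757, -0.654, 0.0, -0.0]
contact_force: [-2.0, -0.2, 7.6]
gripper_width: 48.0
grasp_force: 63.2
```

Request:
carry_out([
  [0,0,0.0006],
  [0,0,0.0006],
], roll=[0,0], claw=[0.03,0.03])

```text
clock: 21.35
position: [515.2, 55.1, 203.4]
ee_rot: [0.757, -0.653, 0.0, -0.0]
contact_force: [-4.4, 0.3, 12.0]
gripper_width: 48.2
grasp_force: 63.6
```

Barrel B is down on the bed at z 203.4. I'll release it and go to C.

Request:
carry_out([
  [0,0,0],
  [0,0,0],
  [0,0,0],
  [0,0,-0.005],
  [0,0,-0.04],
  [0,0,-0.058],
  [0,0,-0.058],
], roll=[0,0,0,0,0,0,0], claw=[0.065,0.08,0.085,0.085,0.085,0.085,0.085])

```text
clock: 22.22
position: [515.5, 55.2, 261.2]
ee_rot: [0.757, -0.654, 0.001, -0.002]
contact_force: [-0.1, 0.7, -1.3]
gripper_width: 85.2
grasp_force: 0.0
```

Request:
carry_out([
  [0.045,0.011,0],
  [0.09,0.022,0],
  [0.135,0.033,0],
  [0.18,0.043,0],
  [0.2243,0.0538,0],
  [0.2243,0.0538,0],
  [0.2243,0.0538,0],
  [0.2243,0.0538,0],
], roll=[9,18,27,36,45.2,45.2,45.2,45.2], claw=[0.085,0.085,0.085,0.085,0.085,0.085,0.085,0.085])

```text
clock: 23.22
position: [494.5, -173.8, 259.4]
ee_rot: [-0.448, 0.894, 0.0, -0.0]
contact_force: [0.5, 0.4, -0.6]
gripper_width: 84.8
grasp_force: 0.0
```

```bash
python3 pick.py 494.5 -174
```

```text
[ 494.51785246 -173.84226618  259.37826657] -126.75352544789337
barrel 0.77 [ 491.5 -172.8] rect [ 494.4 -176.2] [18.6 50. ] axis -37.9
(494.3636169433594, -176.15087890625, -37.932281494140625)
slide [0.0014, -0.0007, 0.0846] roll 1.19 rows 2
  return _methods._mean(a, axis=axis, dtype=dtype,
  ret = ret.dtype.type(ret / rcount)
Traceback (most recent call last):
  File "pick.py", line 10, in <module>
    m=(abs(X)<12)&(Y>-60)&(Y<36);print([(b,round(float(np.median(w[...,2][m&(Y>=b)&(Y<b+4)])))) for b in range(-60,36,4)])
                                           ~~~~~^^^^^^^^^^^^^^^^^^^^^^^^^^^^^^^^^^^^^^^^^^^^^^
ValueError: cannot convert float NaN to integer
```

Request:
carry_out([
  [0.0014,-0.0007,0.05],
  [0.0014,-0.0007,0.0835],
  [0.0014,-0.0007,0.0835],
  [0.0014,-0.0007,0.0835],
  [0.0014,-0.0007,0.0835],
  [0.0014,-0.0007,0.0835],
  [0.0014,-0.0007,0.0835],
  [0.0014,-0.0007,0.0835],
], roll=[0.5,0.5,0.5,0.5,0.5,0.5,0.5,0.5], claw=[0.085,0.085,0.085,0.03,0.03,0.03,0.03,0.03])

```text
clock: 24.38
position: [495.0, -176.3, 178.3]
ee_rot: [-0.444, 0.896, -0.001, 0.002]
contact_force: [-1.2, 1.1, 6.4]
gripper_width: 48.2
grasp_force: 61.8
```

Request:
carry_out([
  [0,0,-0.05],
  [0,0,-0.095],
  [-0.04,0.0265,-0.095],
  [-0.085,0.056,-0.095],
  [-0.13,0.086,-0.095],
  [-0.175,0.116,-0.095],
  [-0.2111,0.1393,-0.095],
  [-0.2111,0.1393,-0.095],
], roll=[0,0,-9,-18,-27,-36,-45.7,-45.7], claw=[0.03,0.03,0.03,0.03,0.03,0.03,0.03,0.03])

```text
clock: 25.38
position: [511.7, 78.6, 272.1]
ee_rot: [0.758, -0.652, 0.0, -0.001]
contact_force: [0.7, -0.4, -0.2]
gripper_width: 48.2
grasp_force: 62.5
```

```bash
python3 place.py -3 w5.png
```

```text
[511.72781816  78.59888253 272.0570197 ] -81.39310075974859 48.16653778485989 62.45958209037781 [ 0.73013907 -0.39524963 -0.24168346]
z 34 0.93 clamp x,y [ 0.1 34. ]
z 34 0.93 clamp x,y [  1.8 -49.3]
z 34 0.56 clamp x,y [ -0.1 -25.9]
z 106 0.93 clamp x,y [ 0.4 -4.2]
z 106 0.93 clamp x,y [  1.5 -58.5]
z 106 0.56 clamp x,y [  0.3 -43.2]
[(-62, 50), (-59, 37), (-56, 42), (-53, 43), (-50, 44), (-47, 43), (-44, 41), (-41, 35), (-38, 26), (-35, 39), (-32, 43), (-29, 44), (-26, 44), (-23, 43), (-20, 40), (-17, 26), (-14, 26), (-11, 26), (-8, 26), (-5, 26), (-2, 26), (1, 26), (4, 26), (7, 26), (10, 26), (13, 26), (16, 26), (19, 26), (22, 26)]
slide [-0.0017, -0.0007, 0.0705] roll -0.12 rows 2
```

View pics/w5.png

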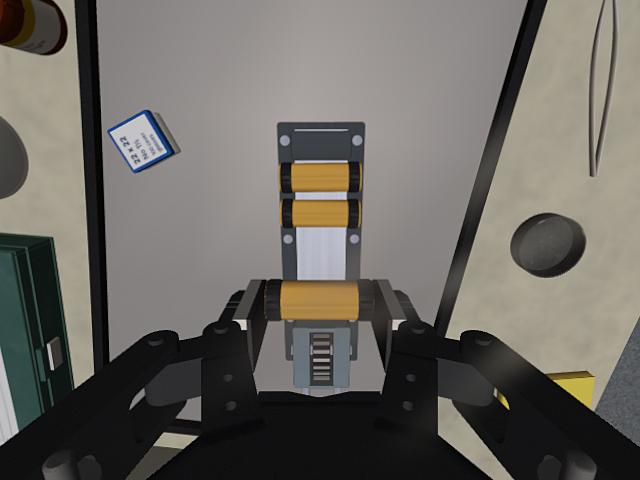

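The view shows two barrels on the bed at (320,177) and (321,213), about 4 mm apart. C is held squarely at (318,300). I'll lower it.

Request:
carry_out([
  [-0.001,-0.0007,0.045],
  [-0.001,-0.0007,0.06],
  [-0.001,-0.0007,0.066],
  [-0.001,-0.0007,0.067],
], roll=[-0.1,-0.1,-0.1,-0.1], claw=[0.03,0.03,0.03,0.03])

```text
clock: 26.02
position: [512.4, 76.9, 204.7]
ee_rot: [0.757, -0.653, 0.0, -0.0]
contact_force: [0.3, 0.4, 0.5]
gripper_width: 47.9
grasp_force: 62.4
```

Request:
carry_out([
  [0,0,0.001],
  [0,0,0.0015],
  [0,0,0.0015],
], roll=[0,0,0], claw=[0.03,0.03,0.03])

```text
clock: 26.4
position: [512.3, 77.3, 203.3]
ee_rot: [0.757, -0.653, 0.0, -0.001]
contact_force: [0.7, -0.3, 1.3]
gripper_width: 48.0
grasp_force: 62.7
```

Request:
carry_out([
  [0,0,0.0008],
  [0,0,0.0008],
], roll=[0,0], claw=[0.03,0.03])

```text
clock: 26.65
position: [512.3, 77.3, 203.3]
ee_rot: [0.757, -0.653, 0.0, -0.0]
contact_force: [-2.4, -0.9, 8.1]
gripper_width: 48.2
grasp_force: 63.4
```

```bash
python3 -c "
from h import *
b=barrels(get_image('top'))
go([605.6,-174.8,260],-89.5)"
```

```text
barrel 0.79 [523.5  31.8] rect [516.1  44.5] [35.1  4.8] axis 8.5
barrel 0.59 [ 606.9 -177.7] rect [ 605.8 -173.9] [49.9 18.4] axis 0.9
barrel 0.42 [511.8  54.6] rect [516.1  44.5] [35.1  4.8] axis 8.5
slide [0.2631, -0.0551, -0.0567] roll 7.98 rows 5
```

Request:
carry_out([
  [0,0,0],
  [0,0,0],
  [0,0,0],
  [0,0,-0.005],
  [0,0,-0.04],
  [0,0,-0.058],
  [0,0,-0.058],
], roll=[0,0,0,0,0,0,0], claw=[0.065,0.08,0.085,0.085,0.085,0.085,0.085])

```text
clock: 27.62
position: [512.5, 77.3, 261.5]
ee_rot: [0.757, -0.653, 0.001, -0.002]
contact_force: [0.2, 1.0, -0.7]
gripper_width: 85.1
grasp_force: 0.0
```

Request:
carry_out([
  [0.053,-0.011,0],
  [0.106,-0.022,0],
  [0.159,-0.033,0],
  [0.212,-0.044,0],
  [0.2631,-0.0551,0],
  [0.2631,-0.0551,0],
  [0.2631,-0.0551,0],
  [0.2631,-0.0551,0],
], roll=[2,4,6,8,8,8,8,8], claw=[0.085,0.085,0.085,0.085,0.085,0.085,0.085,0.085])

```text
clock: 28.62
position: [604.8, -173.8, 259.5]
ee_rot: [0.71, -0.704, -0.0, 0.0]
contact_force: [1.1, -1.0, 0.1]
gripper_width: 84.9
grasp_force: 0.0
```

```bash
python3 pick.py 605.6 -174 2>&1 | grep -v -i -e warn -e ret -e File -e '~~'
```

```text
[ 604.83612083 -173.84303863  259.5297825 ] -89.4764395812223
barrel 0.67 [ 606.2 -176.5] rect [ 606.2 -176.5] [50.  18.1] axis 1.7
(606.23876953125, -176.4788360595703, 1.6650630235671997)
slide [0.0019, -0.0012, 0.085] roll -1.12 rows 2
Traceback (most recent call last):
ValueError: cannot convert float NaN to integer
```

Request:
carry_out([
  [0.0019,-0.0012,0.05],
  [0.0019,-0.0012,0.084],
  [0.0019,-0.0012,0.084],
  [0.0019,-0.0012,0.084],
  [0.0019,-0.0012,0.084],
  [0.0019,-0.0012,0.084],
  [0.0019,-0.0012,0.084],
  [0.0019,-0.0012,0.084],
], roll=[-0.5,-0.5,-0.5,-0.5,-0.5,-0.5,-0.5,-0.5], claw=[0.085,0.085,0.085,0.03,0.03,0.03,0.03,0.03])

```text
clock: 29.78
position: [607.4, -176.9, 178.5]
ee_rot: [0.713, -0.701, 0.002, -0.001]
contact_force: [-0.2, 0.8, 6.0]
gripper_width: 48.0
grasp_force: 62.2
```

Request:
carry_out([
  [0,0,-0.05],
  [0,0,-0.095],
  [-0.05,0.017,-0.095],
  [-0.1,0.034,-0.095],
  [-0.155,0.052,-0.095],
  [-0.21,0.07,-0.095],
  [-0.25,0.084,-0.095],
  [-0.2762,0.0929,-0.095],
], roll=[0,0,-2,-4,-6,-7.4,-7.4,-7.4], claw=[0.03,0.03,0.03,0.03,0.03,0.03,0.03,0.03])

```text
clock: 30.78
position: [508.0, 99.4, 271.7]
ee_rot: [0.757, -0.653, 0.0, -0.001]
contact_force: [0.5, -0.7, -1.4]
gripper_width: 47.8
grasp_force: 62.2
```

Request:
carry_out([
  [0,0,0],
  [0,0,0],
], roll=[0,0], claw=[0.03,0.03])

```text
clock: 31.02
position: [509.0, 97.4, 271.3]
ee_rot: [0.757, -0.654, 0.0, -0.0]
contact_force: [0.5, 0.6, 0.5]
gripper_width: 48.0
grasp_force: 62.2
```

```bash
python3 place.py 19 w6.png
```

```text
[509.02469888  97.37566501 271.25163258] -81.66554809993063 48.01492651398609 62.209893465042114 [0.46284208 0.55365614 0.4659416 ]
z 34 0.96 clamp x,y [ 0.6 56.4]
z 34 0.83 clamp x,y [  1.  -26.4]
z 34 0.82 clamp x,y [-1.  -3.4]
z 34 0.64 clamp x,y [  2.9 -50.7]
z 106 0.96 clamp x,y [ 0.6 17.3]
z 106 0.83 clamp x,y [  0.9 -36.9]
z 106 0.82 clamp x,y [ -0.5 -21.9]
z 106 0.64 clamp x,y [  2.1 -52.8]
[(-62, 34), (-59, 39), (-56, 42), (-53, 43), (-50, 44), (-47, 43), (-44, 41), (-41, 26), (-38, 26), (-35, 40), (-32, 43), (-29, 44), (-26, 44), (-23, 42), (-20, 40), (-17, 26), (-14, 27), (-11, 41), (-8, 43), (-5, 44), (-2, 43), (1, 42), (4, 40), (7, 26), (10, 26), (13, 26), (16, 26), (19, 26), (22, 26), (25, 26), (28, 26), (31, 36)]
slide [-0.0023, 0.0005, 0.0699] roll -0.15 rows 2
```

View pics/w6.png

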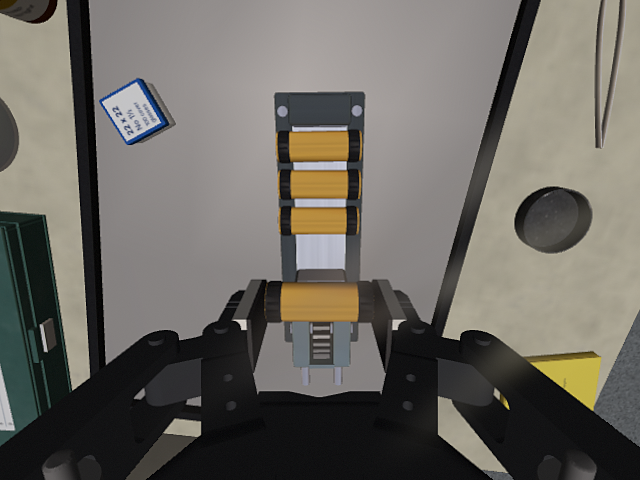

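Three barrels sit evenly on the bed at rows 147, 184 and 220. D is held at (319,301), just in front of the moving jaw. I'll lower it at clamp y ≈ 18.5.

Request:
carry_out([
  [-0.0018,0.0005,0.045],
  [-0.0018,0.0005,0.06],
  [-0.0018,0.0005,0.065],
  [-0.0018,0.0005,0.066],
], roll=[0,0,0,0], claw=[0.03,0.03,0.03,0.03])

```text
clock: 31.68
position: [508.7, 99.4, 205.4]
ee_rot: [0.757, -0.654, 0.0, -0.0]
contact_force: [-0.6, 0.2, -0.3]
gripper_width: 47.9
grasp_force: 62.2
```

Request:
carry_out([
  [0,0,0.001],
  [0,0,0.0015],
  [0,0,0.0015],
], roll=[0,0,0], claw=[0.03,0.03,0.03])

```text
clock: 32.05
position: [508.3, 99.5, 203.9]
ee_rot: [0.757, -0.654, 0.0, -0.0]
contact_force: [0.3, -0.9, 0.0]
gripper_width: 48.1
grasp_force: 62.2
```

Request:
carry_out([
  [0,0,0.0008],
  [0,0,0.0008],
], roll=[0,0], claw=[0.03,0.03])

```text
clock: 32.3
position: [508.4, 99.6, 203.4]
ee_rot: [0.757, -0.654, 0.0, -0.0]
contact_force: [-1.4, 0.5, 4.9]
gripper_width: 48.2
grasp_force: 62.8
```

Request:
carry_out([
  [0,0,0],
  [0,0,0],
  [0,0,0],
  [0,0,-0.005],
  [0,0,-0.04],
  [0,0,-0.08],
  [0,0,-0.08],
  [0,0,-0.08],
], roll=[0,0,0,0,0,0,0,0], claw=[0.065,0.08,0.085,0.085,0.085,0.085,0.085,0.085])

```text
clock: 33.3
position: [507.8, 99.3, 282.5]
ee_rot: [0.757, -0.654, -0.0, 0.0]
contact_force: [0.3, -0.1, -0.3]
gripper_width: 85.2
grasp_force: 0.0
```

```bash
python3 place.py 19 w7.png; python3 -c "
from h import *
go([*cl(0,86),230],-81.6)"
```

```text
[507.82612935  99.26611901 282.47571788] -81.67818943043984 85.20209938312328 0.0 [ 0.33916171 -0.08717412 -0.34423693]
z 34 0.96 clamp x,y [ 1.3 20.7]
z 34 0.79 clamp x,y [  0.3 -50.8]
z 34 0.76 clamp x,y [-0.6 -3.7]
z 34 0.72 clamp x,y [  1.3 -25. ]
z 117 0.96 clamp x,y [ 0.7 -7.9]
z 117 0.79 clamp x,y [  0.1 -52.3]
z 117 0.76 clamp x,y [ -0.5 -23. ]
z 117 0.72 clamp x,y [  0.7 -36.2]
[(-62, 31), (-59, 39), (-56, 42), (-53, 43), (-50, 44), (-47, 43), (-44, 41), (-41, 26), (-38, 26), (-35, 40), (-32, 43), (-29, 44), (-26, 43), (-23, 42), (-20, 40), (-17, 26), (-14, 27), (-11, 41), (-8, 43), (-5, 44), (-2, 43), (1, 42), (4, 40), (7, 26), (10, 32), (13, 41), (16, 43), (19, 44), (22, 43), (25, 41), (31, 42), (34, 51)]
slide [0.0003, -0.0005, 0.0805] roll -0.07 rows 2
slide [-0.0667, -0.0004, 0.0515] roll -0.07 rows 2
```

View pics/w7.png

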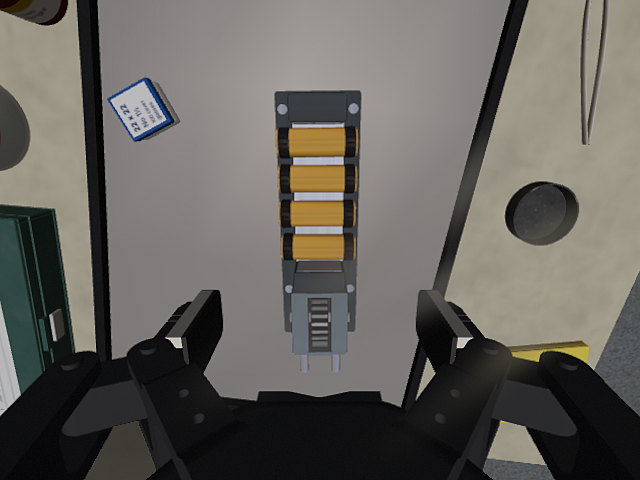

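All four barrels lie across the bed, evenly spaced at rows 142, 178, 213 and 246. Next I'll close the jaws with the wheel.

Request:
carry_out([
  [-0.02,0,0],
  [-0.0667,-0.0004,0.02],
  [-0.0667,-0.0004,0.0515],
  [-0.0667,-0.0004,0.0515],
  [-0.0667,-0.0004,0.0515],
  [-0.0667,-0.0004,0.0515],
  [-0.0667,-0.0004,0.0515],
], roll=[0,0,0,0,0,0,0], claw=[0.04,0,0,0,0,0,0])

```text
clock: 34.33
position: [499.2, 165.3, 232.1]
ee_rot: [0.756, -0.654, 0.0, -0.001]
contact_force: [1.1, 0.4, -0.7]
gripper_width: -0.2
grasp_force: 0.0
```

Request:
carry_out([
  [0,0,0.003],
  [0,0,0.0045],
  [0,0,0.0045],
], roll=[0,0,0], claw=[0,0,0])

```text
clock: 34.7
position: [498.9, 165.4, 226.5]
ee_rot: [0.757, -0.654, -0.0, 0.0]
contact_force: [0.8, -0.5, -1.0]
gripper_width: -0.1
grasp_force: 0.0
```

Request:
carry_out([
  [0,0,0.0008],
  [0,0,0.0008],
], roll=[0,0], claw=[0,0])

```text
clock: 34.95
position: [498.9, 165.5, 225.8]
ee_rot: [0.757, -0.654, -0.0, 0.0]
contact_force: [-0.4, -0.7, 0.1]
gripper_width: -0.3
grasp_force: 0.0
```

Request:
carry_out([
  [0,0,0.001],
  [0,0,0.0016],
  [0,0,0.0016],
], roll=[0,0,0], claw=[0,0,0])

```text
clock: 35.33
position: [499.0, 165.6, 225.2]
ee_rot: [0.757, -0.654, 0.0, -0.0]
contact_force: [-2.1, -0.3, 6.1]
gripper_width: -0.2
grasp_force: 3.1
```

Request:
carry_out([
  [0.006,0,0],
  [0.012,0,0],
  [0.018,0,0],
  [0.018,0,0],
], roll=[0,0,0,0], claw=[0,0,0,0])

```text
clock: 35.83
position: [501.7, 147.9, 225.2]
ee_rot: [0.757, -0.654, 0.0, -0.001]
contact_force: [-1.8, 1.8, 6.7]
gripper_width: -0.2
grasp_force: 3.1
```

Request:
carry_out([
  [0,0,-0.006],
  [-0.01,0,-0.006],
  [-0.018,0,-0.006],
  [-0.018,0,-0.006],
], roll=[0,0,0,0], claw=[0,0,0,0])

```text
clock: 36.33
position: [498.8, 166.3, 230.0]
ee_rot: [0.757, -0.653, -0.0, 0.0]
contact_force: [-0.2, -0.3, -0.6]
gripper_width: -0.5
grasp_force: 0.0
```

```bash
cat > row.py <<'E'
from h import *
import sys
a=np.radians(YAW);u=np.array([-np.sin(a),np.cos(a)]);e=np.array([u[1],-u[0]])
st=read_state();print(st['position'])
for c in ('scene','top'):
    p=get_image(c);save(p,c+sys.argv[1]);w=cloud(p);d=w[...,:2]-O;Y=d@u;X=d@e
    m=(abs(X)<14)&(Y>-80)&(Y<52)&(w[...,2]<60)&(w[...,2]>20)
    print(c,[(b,round(float(np.median(w[...,2][k])))) for b in range(-66,50,3) if (k:=m&(Y>=b)&(Y<b+3)).sum()>3])
    print(sorted([tuple(np.round([q@u,q@e],1).tolist()) for o in place_of(p,'barrel1') if (q:=on_z(p,o['at'],34)[:2]-O) is not None]))
E
python3 row.py a.png
```

```text
[498.83523777 166.28608275 229.99145256]
scene [(-66, 50), (-63, 49), (-57, 40), (-54, 41), (-51, 42), (-48, 42), (-45, 41), (-36, 35), (-33, 38), (-30, 41), (-27, 42), (-24, 42), (-21, 40), (-15, 37), (-12, 38), (-9, 41), (-6, 42), (-3, 42), (0, 41), (3, 38), (6, 39), (9, 41), (12, 42), (15, 42), (18, 41), (21, 44), (24, 47), (27, 49), (30, 50), (33, 49), (36, 49), (48, 38)]
[(-61.0, -1.7), (-48.2, 2.7), (-27.3, -36.0), (-22.9, 3.3), (-5.3, 1.5), (14.9, 1.1)]
top [(-66, 50), (-63, 50), (-60, 26), (-57, 39), (-54, 42), (-51, 43), (-48, 44), (-45, 42), (-42, 40), (-39, 25), (-36, 27), (-33, 41), (-30, 43), (-27, 43), (-24, 42), (-21, 41), (-18, 36), (-15, 26), (-12, 41), (-9, 43), (-6, 44), (-3, 42), (0, 42), (3, 37), (6, 40), (9, 42), (12, 43), (15, 43), (18, 41), (21, 39), (24, 50), (27, 51), (30, 51), (33, 50), (36, 50), (39, 36), (42, 27), (45, 27), (48, 26)]
[(-55.6, 2.6), (-27.4, -2.5), (-5.1, -4.2), (11.0, -3.1)]
```

Request:
carry_out([
  [0,0,0.004],
  [0,0,0.0063],
  [0,0,0.0063],
  [0.006,0,0.0063],
  [0.012,0,0.0063],
  [0.018,0,0.0063],
  [0.018,0,0.0063],
], roll=[0,0,0,0,0,0,0], claw=[0,0,0,0,0,0,0])

```text
clock: 37.4
position: [501.6, 147.8, 225.2]
ee_rot: [0.757, -0.654, 0.0, -0.001]
contact_force: [-2.8, 1.0, 8.2]
gripper_width: -0.2
grasp_force: 4.4
```

Request:
carry_out([
  [0,0,-0.0063],
  [-0.01,0,-0.0063],
  [-0.018,0,-0.0063],
  [-0.018,0,-0.0063],
], roll=[0,0,0,0], claw=[0,0,0,0])

```text
clock: 37.9
position: [498.8, 166.3, 229.9]
ee_rot: [0.757, -0.653, -0.0, 0.0]
contact_force: [0.3, 1.2, -0.2]
gripper_width: 0.1
grasp_force: 0.0
```

```bash
python3 row.py b.png
```

```text
[498.81423608 166.25290384 229.88585677]
scene [(-66, 49), (-63, 49), (-57, 42), (-54, 42), (-51, 42), (-48, 41), (-45, 40), (-42, 38), (-39, 39), (-36, 42), (-33, 42), (-30, 41), (-24, 38), (-21, 41), (-18, 42), (-15, 42), (-12, 41), (-6, 38), (-3, 40), (0, 41), (3, 42), (6, 41), (9, 43), (12, 44), (15, 49), (18, 49), (21, 49), (24, 49), (36, 24), (39, 35), (42, 35), (45, 35), (48, 34)]
[(-52.6, -3.6), (-35.5, -1.4), (-11.7, 4.6), (-0.1, 0.9)]
top [(-66, 51), (-63, 50), (-60, 39), (-57, 41), (-54, 43), (-51, 43), (-48, 42), (-45, 40), (-42, 37), (-39, 42), (-36, 43), (-33, 43), (-30, 42), (-27, 40), (-24, 38), (-21, 42), (-18, 43), (-15, 42), (-12, 42), (-9, 39), (-6, 37), (-3, 41), (0, 42), (3, 44), (6, 42), (9, 40), (12, 48), (15, 50), (18, 50), (21, 51), (24, 51), (27, 40), (30, 27), (33, 27), (36, 27), (39, 26), (42, 27), (45, 27), (48, 26)]
[(-50.9, 0.1), (-30.1, -0.5), (-9.6, -5.2), (4.5, -2.5)]
```

Request:
carry_out([
  [0,0,0.004],
  [0,0,0.0068],
  [0,0,0.0068],
  [0.005,0,0.0068],
  [0.008,0,0.0068],
], roll=[0,0,0,0,0], claw=[0,0,0,0,0])

```text
clock: 38.72
position: [500.7, 159.1, 225.3]
ee_rot: [0.757, -0.654, 0.0, -0.003]
contact_force: [-3.4, 6.4, 8.9]
gripper_width: 0.0
grasp_force: 4.5
```

Request:
carry_out([
  [0.004,0,0],
  [0.007,0,0],
], roll=[0,0], claw=[0,0])

```text
clock: 38.98
position: [502.4, 152.4, 225.3]
ee_rot: [0.757, -0.653, 0.001, -0.004]
contact_force: [-1.9, 6.0, 7.4]
gripper_width: -0.1
grasp_force: 3.6
```

Request:
carry_out([
  [0,0,-0.0068],
  [-0.008,0,-0.0068],
  [-0.015,0,-0.0068],
  [-0.015,0,-0.0068],
], roll=[0,0,0,0], claw=[0,0,0,0])

```text
clock: 39.48
position: [498.8, 166.0, 229.8]
ee_rot: [0.757, -0.653, -0.0, 0.0]
contact_force: [-0.0, -1.0, -0.3]
gripper_width: 0.1
grasp_force: 0.0
```

```bash
python3 row.py c.png
```

```text
[498.76456148 166.02016175 229.84387499]
scene [(-66, 50), (-63, 49), (-57, 42), (-54, 42), (-51, 42), (-48, 41), (-45, 40), (-42, 38), (-39, 40), (-36, 42), (-33, 42), (-30, 41), (-27, 39), (-24, 39), (-21, 41), (-18, 42), (-15, 42), (-12, 41), (-6, 38), (-3, 40), (0, 42), (3, 42), (6, 41), (9, 44), (12, 46), (15, 49), (18, 50), (21, 50), (24, 49), (36, 25), (39, 36), (42, 25), (45, 36), (48, 25)]
[(-51.4, -2.6), (-17.5, 0.9), (1.0, 4.7)]
top [(-66, 50), (-63, 50), (-60, 40), (-57, 41), (-54, 43), (-51, 43), (-48, 42), (-45, 40), (-42, 38), (-39, 41), (-36, 43), (-33, 43), (-30, 42), (-27, 39), (-24, 39), (-21, 41), (-18, 43), (-15, 43), (-12, 42), (-9, 38), (-6, 38), (-3, 41), (0, 42), (3, 43), (6, 42), (9, 40), (12, 50), (15, 51), (18, 50), (21, 50), (24, 49), (27, 32), (30, 26), (33, 27), (36, 26), (39, 26), (42, 28), (45, 27), (48, 26)]
[(-50.3, 1.5), (-31.2, -5.3), (-16.9, -1.0), (2.5, -5.4)]
```

View pics/scenec.png

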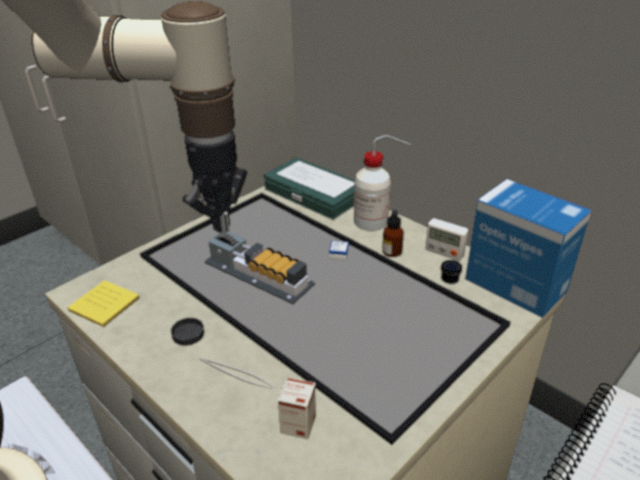

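The wheel now slips at about 6.5 N along the rim and the row is gripped, as the scene view shows at (275,264). I'll add one firmer stroke, then clear and check.

Request:
carry_out([
  [0,0,0.004],
  [0,0,0.0077],
  [0,0,0.0077],
  [0.004,0,0.0077],
  [0.008,0,0.0077],
  [0.012,0,0.0077],
], roll=[0,0,0,0,0,0], claw=[0,0,0,0,0,0])

```text
clock: 40.42
position: [502.1, 156.1, 225.2]
ee_rot: [0.757, -0.653, 0.001, -0.005]
contact_force: [-2.8, 7.9, 12.0]
gripper_width: 0.2
grasp_force: 5.3
```

Request:
carry_out([
  [0,0,-0.01],
  [0,0,-0.06],
  [-0.01,0,-0.11],
  [-0.02,0,-0.11],
  [-0.02,0,-0.11],
], roll=[0,0,0,0,0], claw=[0,0,0,0,0])

```text
clock: 41.05
position: [497.2, 173.3, 331.9]
ee_rot: [0.757, -0.654, -0.0, 0.001]
contact_force: [-0.2, 0.6, -0.7]
gripper_width: 0.1
grasp_force: 0.0
```

```bash
python3 place.py 19 w8.png;python3 row.py d.png
```

```text
[497.20523167 173.34750349 331.86156489] -81.65075622398332 0.12082493119373858 0.0 [-0.18708119  0.63625601 -0.70431161]
z 34 0.72 clamp x,y [ -0.3 -52.8]
z 34 0.69 clamp x,y [-0.7  3. ]
z 34 0.61 clamp x,y [ -1.  -17.7]
z 34 0.6 clamp x,y [  0.6 -32.6]
z 166 0.72 clamp x,y [ -0.1 -16.8]
z 166 0.69 clamp x,y [-0.4 11.5]
z 166 0.61 clamp x,y [-0.5  1. ]
z 166 0.6 clamp x,y [ 0.3 -6.6]
[(-62, 45), (-59, 42), (-56, 43), (-53, 44), (-50, 43), (-47, 41), (-44, 38), (-41, 42), (-38, 43), (-35, 44), (-32, 43), (-29, 41), (-26, 38), (-23, 42), (-20, 43), (-17, 44), (-14, 43), (-11, 40), (-8, 38), (-5, 42), (-2, 43), (1, 44), (4, 43), (7, 41), (10, 50), (13, 51), (16, 51), (19, 51), (22, 50), (25, 26), (28, 26), (31, 26), (34, 26)]
slide [0.0746, -0.0002, 0.1299] roll -0.08 rows 3
[497.38919334 172.91436583 330.85569398]
scene [(-66, 50), (-63, 48), (-57, 41), (-54, 42), (-51, 42), (-48, 41), (-45, 39), (-42, 38), (-39, 40), (-36, 42), (-33, 42), (-30, 41), (-27, 40), (-24, 38), (-21, 40), (-18, 42), (-15, 43), (-12, 41), (-6, 38), (-3, 40), (0, 42), (3, 42), (6, 41), (9, 44), (12, 45), (15, 49), (18, 49), (21, 49), (24, 49), (36, 25), (39, 35), (42, 36), (45, 35), (48, 25)]
[(-50.7, 0.1), (-33.5, 5.2), (-20.4, -3.5), (-2.1, 1.0)]
top [(-66, 50), (-63, 50), (-60, 40), (-57, 42), (-54, 42), (-51, 43), (-48, 42), (-45, 39), (-42, 38), (-39, 42), (-36, 43), (-33, 43), (-30, 41), (-27, 39), (-24, 38), (-21, 41), (-18, 43), (-15, 43), (-12, 41), (-9, 39), (-6, 39), (-3, 41), (0, 43), (3, 43), (6, 42), (9, 40), (12, 50), (15, 50), (18, 50), (21, 50), (24, 50), (27, 35), (30, 27), (33, 27), (36, 26), (39, 27), (42, 27), (45, 27), (48, 27)]
[(-57.2, 6.5), (-29.6, 2.2), (-9.8, -2.5), (-1.4, 0.3), (11.7, -0.9), (80.3, -2.0)]
```

View pics/w8.png

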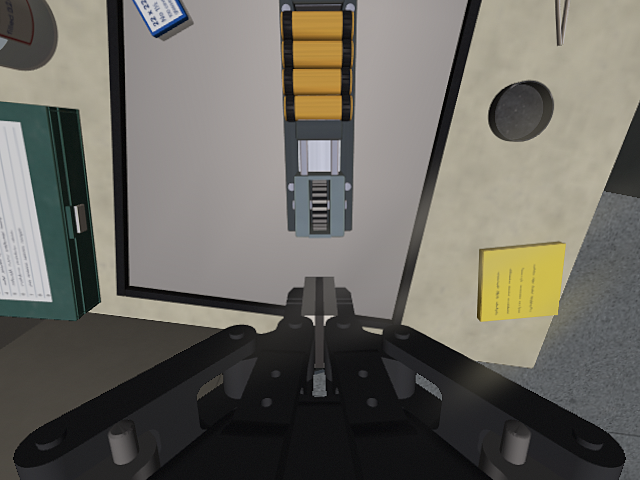

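The four barrels at rows 25, 53, 80 and 107 lie tight, square and centred between the jaws, and the arm is clear. I'm handing the job in.

```bash
python3 -c "
from bench import *
print(job_done())"
```

```text
the job is handed in; nothing more can be done
None
```

I opened the jaws with the wheel, laid all four barrels crosswise on the bed, closed the jaws on the row until the fingertip slipped on the wheel, and handed the job in at about 41 s with the arm clear; the hand-in call returned no verdict.

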